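Present a sample tube to the label reader and set its focus

TASK

Roll the big sample tube along the rubber mat, without lifting it off, until its barcode label faces straight up and lies between the two white lines, and leave it lying there. Then turn the reader's focus knob so that the white line on its grip points at the index lug of the ring around it. Do not disturb the jar and the spatula that share the mat.

Things in the scene. Friction and masses are not known exactly. Their poses are not given: they have to be found in the camera images.
- mat: dark rubber mat fixed flat on the bench, 300 mm (its x) by 460 mm (its y), 3 mm thick; origin at the middle of its underside. Two white lines run across it along its x axis, at y = -25 mm and y = +145 mm. The tube starts near its -y end
- zone (a point): centre of the place between the two white lines, on the mat's top surface (3 mm above the bench); axes as the mat's; the lines lie at y = -85 mm and +85 mm from it
- tube: grey plastic sample tube with a white cap, lying on the mat, 124 mm long; origin on its axis at mid length, x axis along it towards the cap. Barrel 44 mm in diameter from x = -62 to +36 mm, cap 36 mm in diameter from there to +62 mm; about 0.15 kg. This frame is that of the plain barrel and does not tell where the label is: see label_face
- label_face (a point): middle of the outer face of the tube's paper barcode label, 22 mm from the tube's axis and 12 mm from mid length away from the cap; z points straight out of the label, x along the tube towards the cap. The label is fast on the tube and turns with it: 66 mm long, wrapping about 63 degrees of the barrel, white with black bars. A small white tab on the cap is in line with it
- unit: white box of the reader's focus unit, fixed, 150 mm (its x) by 130 mm (its y), 45 mm high; origin at the middle of its underside. The knob turns about the vertical through this origin
- pointer (a point): outer end of the white line on the knob's grip, 30 mm from the knob's axis and 75 mm above the bench; x points outward along the grip, z up. The knob is black: a 68 mm disc, with a bar grip across it 60 mm long, 16 mm wide, from 60 to 92 mm above the bench; the white line is on one half of the bar's top only. It turns both ways and stays where left
- index (a point): index mark on the flat aluminium ring (100 mm in diameter) around the knob: a black line and a raised 10 mm black lug at its rim, 45 mm from the knob's axis, 49 mm above the bench; x points outward through the mark. The ring itself does not turn in use
- knob (a joint): angle of the knob about the vertical axis, rad, growing counter-clockwise from above; 0 when the white line points along the unit's +x; stops at -2.9 and +2.9
- jar: small amber jar standing on the mat, 40 mm wide, 62 mm tall, origin under its centre; leave alone
- spatula: flat steel spatula lying on the mat along its y, 185 mm long, 18 mm wide, 5 mm thick; leave alone
Mind the look-alikes: they are no part of the job. What is shaped like the tube but blue is not meant.

How it is judged:
By the outcome, as a careful person would: the job done as asked, in the order asked, and still so for the second after the job is handed in, with the robot touching nothing.
It also fails if it takes over 69 s, if anything falls off the work surface, if the arm or the gripper's body presses on something with over 40 N, if the wrist force passes 120 N, or if a joint passes its speed limit or range.

ROBOT

A 7-joint arm with a two-finger parallel gripper is mounted at the origin on the work surface. World frame = base frame: x ahead of the robot, y to its left, z up, the work surface at z = 0. Lengths are in m, angles in rad, forces in N, time in s.
With the tool pointing down it reaches from about 0.425 to 0.925 m from the base axis. Payload 6.8 kg.
Tool frame: the origin (TCP) lies between the finger pads; the fingertips stand r.tips_ahead ahead of it and the grasp point (between the pads) lies 5 mm behind it (r.tips_ahead is the distance from the TCP to the fingertips, in m); z points along the fingers, y is the line along which they close (so a half turn about z gives the same grasp; the last joint's range is limited). The gripper opens to 85 mm and grips with 20 to 120 N. Pads are 22 mm wide; open, the fingers measure 114 mm over their backs; the gripper's body (76 mm by 85 mm) begins 54 mm behind the grasp point. The pads swing forward as they close: fully open they stand 13 mm farther back than shut.
Start: joints at [-1.286, 0.477, 0.022, 1.555, -0.011, 1.109, -0.083], TCP at [0.258, 0.624, 0.245] pointing down, gripper open.
Joint ranges: [-2.96, 2.96], [-0.34, 2.1], [-1.41, 1.46], [0.24, 2.44], [-1.37, 4.51], [0.17, 1.92], [-2.96, 2.96]. Speed limits (rad/s): [2.39, 2.39, 3.14, 3.14, 3.14, 3.14, 3.14].

INTERFACE

Orientations are given as a rotation vector (axis times angle).
In Python, from bench import r gives the robot as it stands.
- The arm moves only by the tool move_arm, never from a script. Its argument "rows" is one flat list of numbers, 4 for each row, row after row: the shift along the tool's x, y, z in cm, then the turn about the tool's z in degrees. In form: [tx, ty, tz, twist, tx, ty, tz, twist, ...]. A call has 1 to 10 rows; each row is the pose to reach, as a shift and turn from the pose commanded when the call began, along the tool's axes at that moment; what a row does not reach only later rows make up. A row lasts 1/8 s, in which the tool goes at most 62.5 mm and 10.7 degrees, less where a joint would pass 70% of its speed; a pose out of reach is approached as far as the arm can. A call with a gripper value outside its range is refused whole. "fingers" is the opening, from 0 (shut) to 1 (fully open), set as the call begins (left out, the last holds). The fingers move at their own pace and stop on an object; "newtons" is the grip in N (left out, the last holds). Time passes only in rows, so rows that repeat a pose let the fingers close. It gives the time, the measured TCP pose, the force, the opening and the grip force at its end, in the units of the state.
- r.get_obs(): the state, without advancing time (a new reading comes with each control period).
- r.grab_frame(name): name is "scene" or "side" or "wrist"; returns the picture (384x512x3 uint8, blue, green, red); there is no depth.
- r.camera_params(name): a dict with "fx", "fy", "cx", "cy" (pixels), "k1" (the pictures are not rectified: a ray, as slopes to the right and down, at radius r is drawn at 1 + k1 r^2 times it, then the intrinsics apply), "world_from_camera" (4x4, takes a point from camera to world coordinates). Camera axes: x right, y down, z forward; pixel columns grow to the right and rows downward; lengths in m; the calibration is good to about 2 mm. A picture is of the moment at which its call begins: read the wrist's pose just before it. camera_params takes no time and is no camera call; for the wrist camera it gives the pose at the moment of the call.
- r.hand_in(): hands the job in; it is judged then, once.
The state is a dict: "clock": time; "joints": joint angles; "qvel": joint speeds; "tau": joint torques, N m; "tcp_pos": TCP position; "orientation": TCP orientation; "contact_force": force on the tool from outside, world axes, zero at the start; "moment": the same for the moment, N m; "grip_width": finger opening in m; "gripper_force": force on a finger pad.
Only numpy, scipy, OpenCV 4.12 (cv2) and the standard library are available. Lean on these libraries where they do the work, as an engineer would, in place of code of your own. Each camera call takes 0.05 s, during which the arm holds its last target. There are 200 camera calls.

## Working session

There is one attempt and no reset: what is moved stays moved. The work goes in short steps, Python scripts to look and compute and a tool call to move; the robot and the scene stay as the last step left them, time stands still between calls to the robot, and variables do not carry over. Pictures are saved under pics/ and viewed, at most 10 in all, crops included, and the job is handed in when it is done.

Besides the shell and the picture viewer there is one more tool, called as name(argument=value, ...) on one line, values as JSON. move_arm: Moves the arm, as the interface text tells. Its arguments: {"type":"object","properties":{"rows":{"type":"array"},"fingers":{"type":"number"},"newtons":{"type":"number"}},"required":["rows"]}

```bash
mkdir -p pics; ls
python3 - <<'E'
from bench import r
import cv2,numpy as np
o=r.get_obs(); print(o, r.tips_ahead)
a=r.grab_frame("scene"); b=r.grab_frame("side")
cv2.imwrite("pics/scene0.png",a); cv2.imwrite("pics/side0.png",b)
np.set_printoptions(precision=4,suppress=True)
for n in("scene","side","wrist"): print(n,r.camera_params(n))
E
```

```text
pics
{'clock': 0.0, 'joints': array([-1.28612399,  0.47781522,  0.02236332,  1.55643145, -0.01150786,
        1.1092997 , -0.0831066 ]), 'qvel': array([-1.58845437e-04, -2.38862446e-04,  3.40088472e-05, -1.11470539e-03,
       -3.98061398e-04, -1.35191232e-03, -4.15030096e-04]), 'tau': array([ 7.23651337e-04, -5.96459091e+01,  1.60765573e+00, -2.81192422e+01,
        1.24157500e-02,  9.33847041e-03,  8.92821731e-06]), 'tcp_pos': array([0.25816643, 0.6230758 , 0.24432446]), 'orientation': array([-6.12978657e-01, -3.08098753e+00,  2.84634967e-03]), 'contact_force': array([-0.59098922, -0.65976473, -0.21888334]), 'moment': array([ 0.03275879, -0.03905187, -0.01222011]), 'gripper_force': 0.0, 'grip_width': 0.08508320547562302} 0.014
scene {'fx': 449.5602838722337, 'fy': 449.5602838722337, 'cx': 252.4102150616096, 'cy': 182.65858253532284, 'k1': 0.04836595535362303, 'world_from_camera': array([[ 0.2473,  0.7946, -0.5546,  1.1866],
       [ 0.9689, -0.1993,  0.1465, -0.1869],
       [ 0.0059, -0.5736, -0.8191,  1.0421],
       [ 0.    ,  0.    ,  0.    ,  1.    ]])}
side {'fx': 375.3738848269587, 'fy': 375.3738848269587, 'cx': 254.63288796619707, 'cy': 189.40654879685695, 'k1': -0.060287204666921036, 'world_from_camera': array([[ 0.8265, -0.2985,  0.4773,  0.0713],
       [-0.5629, -0.4401,  0.6996, -0.6242],
       [ 0.0013, -0.8469, -0.5318,  0.5427],
       [ 0.    ,  0.    ,  0.    ,  1.    ]])}
wrist {'fx': 274.6164127072116, 'fy': 274.6164127072116, 'cx': 258.4484827116607, 'cy': 193.95636153498, 'k1': -0.006751982327499586, 'world_from_camera': array([[ 0.383 ,  0.8889,  0.2515,  0.1945],
       [ 0.9237, -0.3677, -0.1073,  0.6499],
       [-0.0029,  0.2734, -0.9619,  0.3735],
       [ 0.    ,  0.    ,  0.    ,  1.    ]])}
```

View pics/scene0.png

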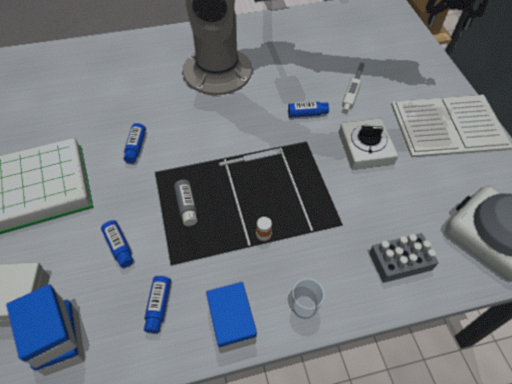

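View pics/side0.png

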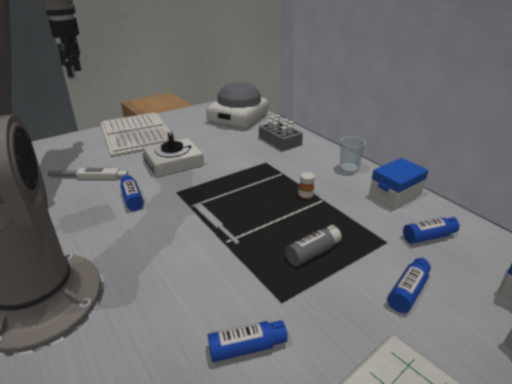

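Scene: the mat spans about (156,178)–(338,210). The tube is at (185,200) with its cap at (189,220), the jar at (264,230), the spatula at (250,157) and the knob at (370,135). The side view agrees. Next I'll measure these.

```bash
cat > h.py <<'E'
import cv2,numpy as np
from bench import r
np.set_printoptions(precision=4,suppress=True)
def ray(cam,uv):
    x=(np.atleast_2d(uv).astype(float)-[cam["cx"],cam["cy"]])/[cam["fx"],cam["fy"]]
    s=x.copy()
    for _ in range(8): s=x/(1+cam["k1"]*(s**2).sum(1,keepdims=True))
    d=np.c_[s,np.ones(len(s))]@cam["world_from_camera"][:3,:3].T
    return cam["world_from_camera"][:3,3],d
def onz(cam,uv,z):
    o,d=ray(cam,uv); return o+d*((z-o[2])/d[:,2])[:,None]
def proj(cam,P):
    T=np.linalg.inv(cam["world_from_camera"]); p=np.atleast_2d(P)@T[:3,:3].T+T[:3,3]
    s=p[:,:2]/p[:,2:]; s=s*(1+cam["k1"]*(s**2).sum(1,keepdims=True))
    return s*[cam["fx"],cam["fy"]]+[cam["cx"],cam["cy"]]
def R(): return cv2.Rodrigues(r.get_obs()["orientation"])[0]
def shift(p):  # cm along tool axes to reach world p
    o=r.get_obs(); return R().T@(np.array(p)-o["tcp_pos"])*100
def grab(n):
    c=r.camera_params(n); return c,r.grab_frame(n)
E
python3 - <<'E'
from h import *
a=cv2.imread("pics/scene0.png"); c=r.camera_params("scene")
g=a.max(2); m=(g<50).astype(np.uint8)
m[:130]=0;m[265:]=0;m[:,:140]=0;m[:,345:]=0
m=cv2.morphologyEx(m,cv2.MORPH_CLOSE,np.ones((9,9)))
k=max(cv2.findContours(m,0,1)[0],key=cv2.contourArea)
h=cv2.convexHull(k); q=cv2.approxPolyN(h,4,ensure_convex=True).reshape(-1,2)
P=onz(c,q,.003); print(q,P); print("sides",np.linalg.norm(P-np.roll(P,-1,0),axis=1),P.mean(0))
for n,uv,z in [("tube cap end",(190,223),.025),("tube bottom end",(179,181),.025),("jar base",(264,236),.003),("jar top",(264,220),.065),("spat l",(221,163),.008),("spat r",(283,150),.008),("knob disc",(371,138),.055),("unit",(368,143),.045)]: print(n,onz(c,uv,z))
print(R())
E
python3 - <<'E'
import cv2
a=cv2.imread("pics/scene0.png")
b=cv2.resize(a[135:265,150:345],None,fx=3,fy=3,interpolation=cv2.INTER_CUBIC)
c=cv2.resize(a[105:175,330:410],None,fx=2.5,fy=2.5,interpolation=cv2.INTER_CUBIC)
import numpy as np
o=np.zeros((b.shape[0],800,3),np.uint8);o[:,:585]=b;o[:c.shape[0],590:590+c.shape[1]]=c
cv2.imwrite("pics/crop0.png",o)
E
```

```text
[[341 224]
 [171 264]
 [155 172]
 [306 142]] [[ 0.6698  0.1936  0.003 ]
 [ 0.6738 -0.2592  0.003 ]
 [ 0.3794 -0.2619  0.003 ]
 [ 0.3776  0.1925  0.003 ]]
sides [0.4528 0.2944 0.4544 0.2922] [ 0.5252 -0.0338  0.003 ]
tube cap end [[ 0.5825 -0.1935  0.025 ]]
tube bottom end [[ 0.4433 -0.2002  0.025 ]]
jar base [[ 0.6548 -0.0137  0.003 ]]
jar top [[ 0.643  -0.0122  0.065 ]]
spat l [[ 0.3972 -0.0729  0.008 ]]
spat r [[0.3943 0.1151 0.008 ]]
knob disc [[0.4495 0.3591 0.055 ]]
unit [[0.4575 0.3489 0.045 ]]
[[-0.9238  0.3828 -0.0005]
 [ 0.3828  0.9238 -0.0016]
 [-0.0001 -0.0016 -1.    ]]
```

View pics/crop0.png

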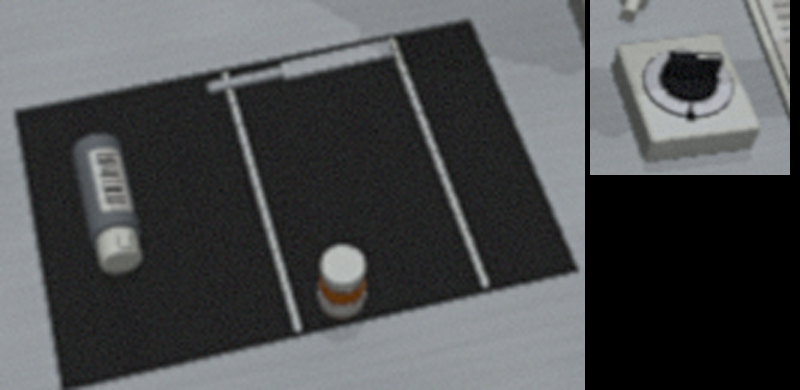

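The crop shows the label tilted toward +y on the tube, the index lug on the ring's +x side, and clear lanes past the jar and spatula. Now I'll move the wrist camera over the knob.

```bash
python3 -c "
from h import *
print(shift([.50,.355,.245]),shift([.56,-.165,.245]))"
```

```text
[-32.6004 -15.5154  -0.0276] [-58.0468 -61.2589   0.0501]
```

move_arm(rows=[-5.5,-2.6,0,-8,-11,-5.2,0,-16,-16.5,-7.8,0,-22.5,-22,-10.4,0,-22.5,-27,-13,0,-22.5,-32.6,-15.5,0,-22.5,-32.6,-15.5,0,-22.5,-32.6,-15.5,0,-22.5,-32.6,-15.5,0,-22.5])

```text
clock: 1.23
tcp_pos: [0.4988, 0.3572, 0.2451]
orientation: [0.004, -3.141, -0.001]
contact_force: [0.2, 0.8, 0.3]
grip_width: 0.0855
gripper_force: 0.0
```

Run:
```python
from h import *
c,a=grab("wrist"); cv2.imwrite("pics/w1.png",a); np.save("w1cam.npy",c,allow_pickle=True)
o=r.get_obs();print(o["clock"],o["tcp_pos"],R(),shift([.56,-.165,.245]))
```

```text
1.275 [0.4989 0.3572 0.2451] [[-1.     -0.0029 -0.0007]
 [-0.0029  1.      0.0003]
 [ 0.0007  0.0003 -1.    ]] [ -5.9605 -52.2396  -0.0117]
```

View pics/w1.png

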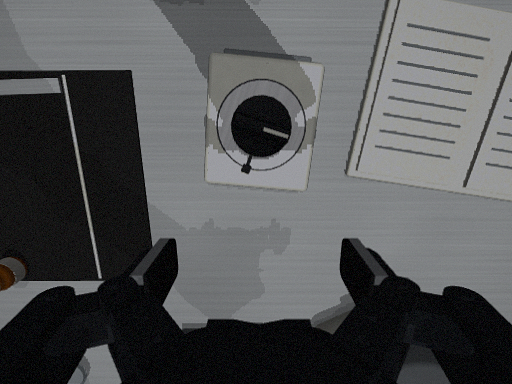

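The wrist view shows the white line from (263,128) to (289,137), the lug at (246,169) and the ring centred near (261,125). Image right is +y and down is +x.

Run:
```python
from h import *
a=cv2.imread("pics/w1.png"); c=np.load("w1cam.npy",allow_pickle=True).item()
g=cv2.cvtColor(a,6)
# unit top via bright mask
m=np.zeros_like(g); s=(slice(75,180),slice(205,320))
disc=((g<60)).astype(np.uint8); disc[:75]=0;disc[185:]=0;disc[:,:210]=0;disc[:,:]*=1;disc[:,312:]=0
n,l,st,ce=cv2.connectedComponentsWithStats(cv2.morphologyEx(disc,cv2.MORPH_OPEN,np.ones((3,3))))
for i in range(1,n):
  if st[i,4]>15: print("dark",st[i],ce[i])
w=(g[105:150,235:295]>110).astype(np.uint8)
n,l,st,ce=cv2.connectedComponentsWithStats(w)
ys,xs=np.nonzero(w)
for i in range(1,n):
  if st[i,4]>5: print("w",st[i],ce[i]+[235,105])
O=onz(c,(261,125),.047); print("ring c",O)
big=max(cv2.findContours(((g<60)*255).astype(np.uint8)[90:165,225:300],0,1)[0],key=cv2.contourArea).reshape(-1,2)+[225,90]
(e,rad)=cv2.minEnclosingCircle(big.astype(np.float32)); print("disc",e,rad,onz(c,e,.06))
L=onz(c,[(263,128),(289,137)],.092); print("line",L,np.linalg.norm(L[1]-L[0]),"ang",np.arctan2(*(L[1]-L[0])[[1,0]]))
print("lug",onz(c,(246,169),.049),onz(c,(251,153),.047))
print(onz(c,[(209,53),(325,65),(308,190),(205,184)],.045))
mat=onz(c,[(132,70),(152,280)],.003);print("mat +y edge",mat)
print("line",onz(c,[(64,76),(100,277)],.003)); print("jar, spat",onz(c,[(10,272)],.05),onz(c,[(5,78),(62,93)],.007))
```

```text
dark [ 231   95   61   78 2899] [259.7858 126.7496]
w [0 0 3 4 8] [235.625 106.125]
w [ 50   0  10  28 122] [291.4672 114.3197]
w [29 23 24  9 47] [275.3404 132.3404]
w [54 29  6 16 57] [292.0175 142.2982]
w [48 38  6  7 14] [285.5    146.3571]
w [ 1 42  3  3  6] [236.8333 148.    ]
ring c [[0.4395 0.3598 0.047 ]]
disc (259.0, 130.5) 35.93406677246094 [[0.445  0.3575 0.06  ]]
line [[0.441  0.3615 0.092 ]
 [0.4498 0.3877 0.092 ]] 0.027719845969395984 ang 1.248823254951611
lug [[0.4907 0.3421 0.049 ]] [[0.4718 0.3481 0.047 ]]
[[0.3634 0.3028 0.045 ]
 [0.3751 0.43   0.045 ]
 [0.5176 0.4185 0.045 ]
 [0.5103 0.2911 0.045 ]]
mat +y edge [[0.3743 0.1987 0.003 ]
 [0.6733 0.193  0.003 ]]
line [[0.3812 0.112  0.003 ]
 [0.6684 0.1132 0.003 ]]
jar, spat [[0.6314 0.0235 0.05  ]] [[0.3839 0.0399 0.007 ]
 [0.4017 0.1084 0.007 ]]
```

move_arm(rows=[-1,-6,0,0,-2,-12,0,0,-3,-18,0,0,-4,-24,0,0,-5,-30,0,0,-6,-36,0,0,-6,-42,0,0,-6,-48,0,0,-6,-52.2,0,0,-6,-52.2,0,0])

```text
clock: 2.52
tcp_pos: [0.5596, -0.1697, 0.2454]
orientation: [-0.008, -3.142, 0.003]
contact_force: [-0.3, 0.3, 0.6]
grip_width: 0.0853
gripper_force: 0.0
```

Run:
```python
from h import *
c,a=grab("wrist"); cv2.imwrite("pics/w2.png",a); np.save("w2cam.npy",c,allow_pickle=True)
c,a=grab("side"); cv2.imwrite("pics/s2.png",a)
o=r.get_obs();print(o["clock"],o["tcp_pos"])
```

```text
2.625 [ 0.5604 -0.165   0.2451]
```

View pics/w2.png

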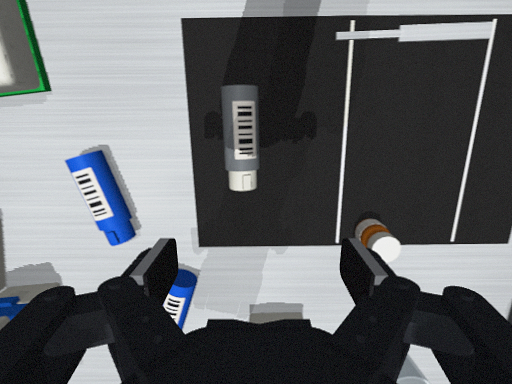

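The wrist view shows the tube barrel at columns 222–259 (rows 86–168), the label at 234–257, the cap at (243,181), and the lines at columns ~345 and ~475. Next is the label angle from tangent rays and label edges.

```bash
cat >> h.py <<'E'
def tube(a,c,roi,yaw=None,zc=.025,lt=110,bt=62,dbg=False):
    """roi=(u0,u1,v0,v1) around the tube; returns axis pts, yaw, label roll (deg from up, + towards +y)"""
    u0,u1,v0,v1=roi; g=cv2.GaussianBlur(cv2.cvtColor(a,6),(3,3),0)
    C=[];Lb=[];T=[]
    o,_=ray(c,(0,0))
    for it in range(2):
        e=np.array([np.cos(yaw or 0),np.sin(yaw or 0),0]); n=np.array([-e[1],e[0],0])
        C=[];Lb=[]
        for v in range(v0,v1,2):
            x=np.nonzero(g[v,u0:u1]>bt)[0]; w=np.nonzero(g[v,u0:u1]>lt)[0]
            if len(x)<8: continue
            ed=np.array([[x[0]+u0-.5,v],[x[-1]+u0+.5,v]])
            _,d=ray(c,ed); th=np.arctan2(d@n,-d[:,2]); b=th.mean(); h=np.diff(th)[0]/2
            nc=o@n+np.tan(b)*(o[2]-zc); D=(o[2]-zc)/np.cos(b)
            _,dm=ray(c,ed.mean(0)); ax=(o+dm[0]*((zc-o[2])/dm[0,2]))@e
            C.append([ax,nc,D*np.sin(abs(h))])
            if len(w)>4:
                _,dl=ray(c,[[w[0]+u0-.5,v],[w[-1]+u0+.5,v]])
                ang=[]
                for q in dl:
                    t=np.array([q@n,q[2]]);t/=np.linalg.norm(t);p=np.array([o@n-nc,o[2]-zc])
                    B=p@t;S=B*B-(p@p-.022**2)
                    if S<0: S=0
                    X=p+t*(-B-np.sqrt(S)); ang.append(np.degrees(np.arctan2(X[0],X[1])))
                Lb.append([ax]+ang)
        C=np.array(C);Lb=np.array(Lb)
        ok=abs(C[:,2]-np.median(C[:,2]))<.0015; k=np.polyfit(C[ok,0],C[ok,1],1)
        yaw=(yaw or 0)+np.arctan(k[0])
    ends=[(C[:,0].min(),C[:,0].max())]
    if dbg: print(C[::4]); print(Lb[::3])
    mid=C[ok].mean(0)
    # label edges: rows with the full width
    wd=Lb[:,2]-Lb[:,1]; s=wd>np.percentile(wd,50)-3
    l,rr=np.median(Lb[s,1]),np.median(Lb[s,2])
    print("yaw",np.degrees(yaw),"radius",np.median(C[:,2]),"axis pt",e*mid[0]+n*mid[1],"x range",ends,"label",l,rr,"wrap",rr-l,"roll",(l+rr)/2)
E
python3 - <<'E'
from h import *
a=cv2.imread("pics/w2.png"); c=np.load("w2cam.npy",allow_pickle=True).item()
g=cv2.cvtColor(a,6); print(g[130,210:275],g[94,210:275])
tube(a,c,(214,270,90,166),dbg=True)
print("cap end/bottom",onz(c,[(243,190),(240,86)],.025))
print("line",onz(c,[(352,22),(338,240),(495,22),(453,240)],.003))
print("mat",onz(c,[(182,20),(198,246)],.003))
print("spat",onz(c,[(337,36),(400,41),(495,38)],.008),"jar top",onz(c,(386,247),.065))
E
```

```text
[ 23  36  31  25  28  33  29  31  24  33  36  26  29  57  69  67  81  82
  85  87  80  80  77 118 150 154 156 156 160 161 159 161 159 158 160 157
 156 155 153 145 147 144 138 137 130 101  65  59  46  31  20  29  25  31
  20  27  19  26  18  28  23  21  20  25  31] [ 42  41  37  42  39  38  45  46  44  43  35  53  74  73  77  82  86  88
  89  89  91  94  91  94  99  98 100 101 104 102 103  95  99  96  95  91
  89  89  88  87  87  83  80  80  73  72  64  51  34  24  34  27  26  29
  24  23  23  26  24  16  29  19  28  22  28]
[[ 0.4578 -0.1991  0.0208]
 [ 0.4668 -0.1994  0.021 ]
 [ 0.476  -0.1992  0.0206]
 [ 0.4854 -0.1995  0.0207]
 [ 0.4948 -0.1992  0.0203]
 [ 0.5045 -0.1996  0.0204]
 [ 0.5142 -0.1999  0.0206]
 [ 0.5241 -0.1997  0.0201]
 [ 0.5342 -0.2     0.0215]
 [ 0.5445 -0.1991  0.0217]]
[[  0.4691 -14.1382  42.5449]
 [  0.476  -20.8242  56.3725]
 [  0.483  -20.9344  56.8632]
 [  0.4901 -21.0463  57.3655]
 [  0.4972 -19.5709  55.0737]
 [  0.5045 -19.6746  55.5509]
 [  0.5118 -16.4582  56.0392]
 [  0.5192 -18.2892  53.7803]
 [  0.5267 -20.1967  56.8671]
 [  0.5342 -41.8754  60.4807]
 [  0.5419 -42.4148  33.2316]]
yaw 0.7510900952573973 radius 0.020646916997456296 axis pt [ 0.5039 -0.1929  0.    ] x range [(np.float64(0.4577720784678665), np.float64(0.5470401225508686))] label -20.860730115476873 56.53481464066728 wrap 77.39554475614415 roll 17.837042262595205
cap end/bottom [[ 0.5841 -0.1909  0.025 ]
 [ 0.4559 -0.1919  0.025 ]]
line [[ 0.3825 -0.0576  0.003 ]
 [ 0.6671 -0.0536  0.003 ]
 [ 0.3828  0.1142  0.003 ]
 [ 0.668   0.1166  0.003 ]]
mat [[ 0.3792 -0.261   0.003 ]
 [ 0.676  -0.2611  0.003 ]]
spat [[ 0.3988 -0.0758  0.008 ]
 [ 0.4044  0.0003  0.008 ]
 [ 0.4013  0.1142  0.008 ]] jar top [[ 0.6474 -0.0127  0.065 ]]
```

Label roll is about +19° toward +y, with the tube axis at y≈-0.199. Rolling +y by 701° (0.269 m) puts it at y≈0.07, between the lines at -0.056 and 0.115. I'll cage the tube loosely with the fingers and drag it along the mat.

move_arm(rows=[2,-1.7,5,0,4.5,-3.4,10,0,4.5,-3.4,15,0,4.5,-3.4,19,0,4.5,-3.4,21,0,4.5,-3.4,22.3,0,4.5,-3.4,22.3,0,4.5,-3.4,22.3,0], fingers=1)

```text
clock: 3.62
tcp_pos: [0.516, -0.2001, 0.0232]
orientation: [-0.001, 3.14, -0.0]
contact_force: [0.8, -0.5, 0.8]
grip_width: 0.0855
gripper_force: 0.0
```

move_arm(rows=[0,0,0,0,0,0,0,0,0,0,0,0,0,0,0,0,0,0,0,0], fingers=0.6, newtons=20)

```text
clock: 4.25
tcp_pos: [0.5151, -0.2004, 0.0223]
orientation: [-0.0, -3.142, -0.0]
contact_force: [0.9, 0.5, -0.4]
grip_width: 0.0512
gripper_force: 0.0
```

move_arm(rows=[0,0.3,0,0,0,0.8,0,0,0,1.6,0,0,0,2.6,0,0,0,3.6,0,0,0,4.6,0,0,0,5.4,0,0,0,5.8,0,0,0,6,0,0,0,6,0,0])

```text
clock: 5.5
tcp_pos: [0.5151, -0.1405, 0.0223]
orientation: [-0.0, -3.142, 0.0]
contact_force: [-0.2, 0.3, -0.4]
grip_width: 0.0511
gripper_force: 0.0
```

Run:
```python
from h import *
c,a=grab("wrist"); d,b=grab("scene"); e,s=grab("side")
o=np.hstack([cv2.resize(a,(400,300)),cv2.resize(s[150:330,220:420],(400,300))])
o=np.vstack([o,cv2.resize(b[130:265,130:350],(800,300))])
cv2.imwrite("pics/w3.png",o); cv2.imwrite("pics/w3full.png",a)
print(r.get_obs()["contact_force"],r.get_obs()["tcp_pos"])
```

```text
[-0.2183  0.1547 -0.1978] [ 0.5151 -0.1408  0.0223]
```

View pics/w3.png

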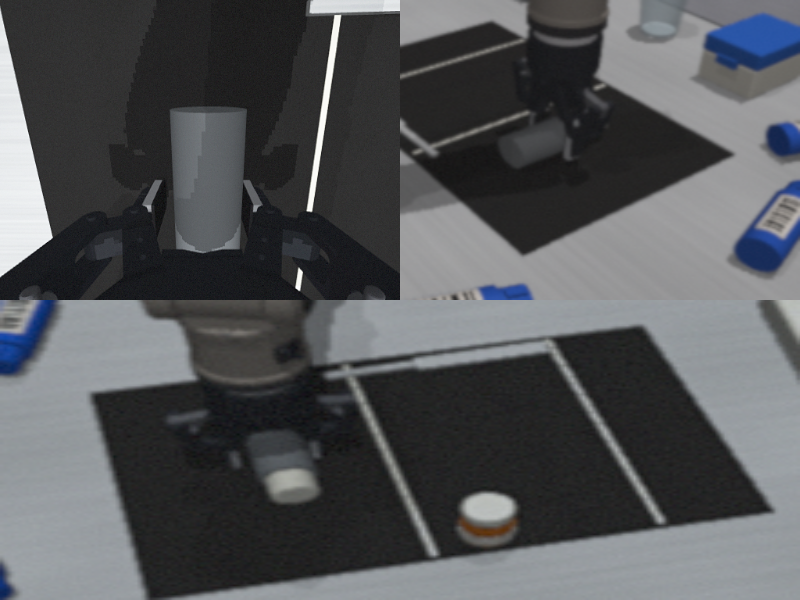

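The picture shows the barrel between the fingers with no label visible: the tube has rolled about half a turn, staying straight. I'll carry on.

move_arm(rows=[0,0.3,0,0,0,0.8,0,0,0,1.6,0,0,0,2.6,0,0,0,3.6,0,0,0,4.6,0,0,0,5.6,0,0,0,6.6,0,0,0,7.6,0,0,0,8.6,0,0])

```text
clock: 6.9
tcp_pos: [0.5152, -0.0537, 0.0223]
orientation: [-0.0, -3.142, -0.0]
contact_force: [-0.1, 0.4, 0.3]
grip_width: 0.0508
gripper_force: 0.1
```

move_arm(rows=[0,1,0,0,0,2,0,0,0,3,0,0,0,4,0,0,0,5,0,0,0,6,0,0,0,7,0,0,0,8,0,0,0,8.8,0,0,0,9.4,0,0])

```text
clock: 8.15
tcp_pos: [0.5152, 0.0402, 0.0223]
orientation: [-0.0, 3.142, 0.0]
contact_force: [0.3, -0.5, 0.0]
grip_width: 0.0514
gripper_force: 0.0
```

move_arm(rows=[0,0.5,0,0,0,1,0,0,0,1.4,0,0,0,1.8,0,0,0,2.1,0,0,0,2.3,0,0,0,2.4,0,0,0,2.4,0,0,0,2.4,0,0])

```text
clock: 9.28
tcp_pos: [0.5151, 0.0635, 0.0223]
orientation: [-0.0, -3.142, 0.0]
contact_force: [-0.1, -1.0, -0.6]
grip_width: 0.0512
gripper_force: 0.0
```

Run:
```python
from h import *
c,a=grab("wrist"); d,b=grab("scene"); e,s=grab("side")
o=np.hstack([cv2.resize(a,(400,300)),cv2.resize(s[130:310,200:400],(400,300))])
o=np.vstack([o,cv2.resize(b[130:265,180:340],(533,300)).copy() if 0 else cv2.resize(b[130:265,130:350],(800,300))])
cv2.imwrite("pics/w4.png",o); cv2.imwrite("pics/w4full.png",a); np.save("w4cam.npy",c,allow_pickle=True)
print(r.get_obs()["contact_force"],r.get_obs()["tcp_pos"])
```

```text
[ 0.2825  0.5209 -0.7999] [0.5152 0.0635 0.0223]
```

View pics/w4.png

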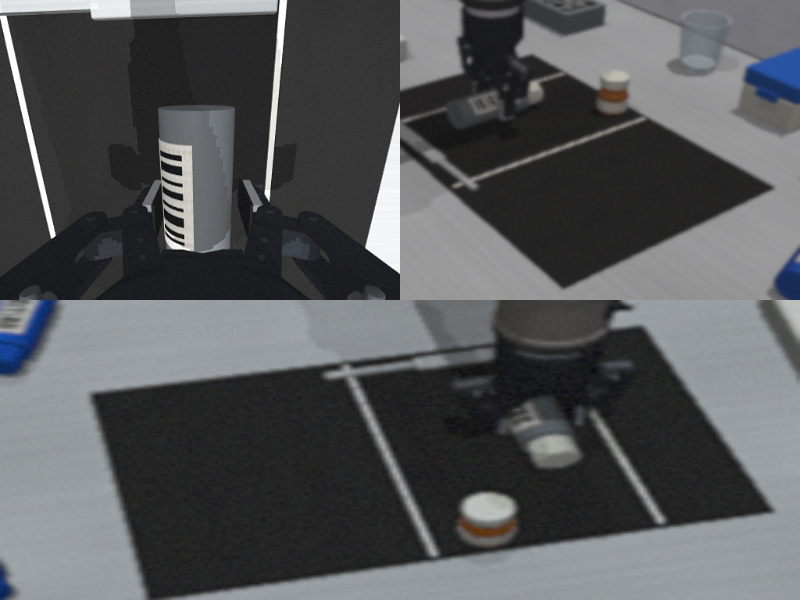

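The label now faces -y of up by roughly 40°, with its right edge near column 193 of the 400-wide wrist view. I'll measure it.

Run:
```python
from h import *
a=cv2.imread("pics/w4full.png"); c=np.load("w4cam.npy",allow_pickle=True).item()
g=cv2.cvtColor(a,6)
print(c["world_from_camera"][:3,3])
for v in (160,205): print(g[v,190:320])
tube(a,c,(195,310,190,225),bt=55,lt=150,dbg=True)
```

```text
[0.4461 0.0636 0.1514]
[ 33  38  37  36  32  36  33  33  38  36  37  36  36  56  87  88  90  94
  92  89  90  96  97  96  98  97  99 101 105 102 100 105 103 107 104 104
 101 106 105 108 106 105 109 110 106 108 109 110 109 111 113 110 110 112
 110 111 112 112 113 108 111 114 112 109 113 105 105 113 111 109 105 107
 106 108 106 107 103 106 126 120 124 121 121 120 119 118 122 117 119 113
 118 118 113 111 110 113 107 110 110 107 104 103 101 102  98  94  95  94
  92  78  50  41  40  43  38  43  43  37  35  39  44  38  41  39  35  37
  38  37  38  39]
[ 38  40  34  35  36  32  34  32  36  36  36  33  40  28  83 171  85 139
 182 179 187 180 184 185 194 192 193 197 198 182 182 160 159 160 119 124
  82  43  50   9  17  16  71 212 207 204 205 206 202 202 204 205 206 208
 205 209 115 108 106 111 111 111 110 108 105 108 107 108 111 106 103 105
 106 107 103 107 106 105 109 104 103 100 101 101 103 103 102  99  99  98
 100  99  97  95  99 109 111 107 106 101 103  99  98  98  96  93  90  86
  70  34  36  46  37  42  35  35  36  40  35  36  39  36  39  42  38  37
  43  39  35  37]
[[0.4803 0.057  0.0225]
 [0.4843 0.057  0.0227]
 [0.4883 0.0572 0.0226]
 [0.4925 0.0569 0.0226]
 [0.4966 0.0571 0.0225]]
[[  0.4803 -67.3444  -3.5802]
 [  0.4833 -36.7429  -3.6005]
 [  0.4863 -78.1907  -4.2265]
 [  0.4894 -47.1475  -4.251 ]
 [  0.4925 -17.8785  -3.6494]
 [  0.4956 -66.8864  -3.224 ]]
yaw 0.3355223976353422 radius 0.022581353094770246 axis pt [0.4886 0.0599 0.    ] x range [(np.float64(0.48031713112981705), np.float64(0.49769414829555536))] label -67.34442919282027 -3.5869207863649346 wrap 63.75750840645534 roll -35.4656749895926
```

Radius 22.6 mm and wrap about 64° both agree with the given sizes. Roll is -35°, so 1.35 cm more is needed.

move_arm(rows=[0,0.2,0,0,0,0.4,0,0,0,0.6,0,0,0,0.8,0,0,0,1,0,0,0,1.2,0,0,0,1.3,0,0,0,1.35,0,0,0,1.35,0,0])

```text
clock: 10.55
tcp_pos: [0.5152, 0.0772, 0.0223]
orientation: [0.0, 3.142, 0.0]
contact_force: [0.3, 0.2, 0.4]
grip_width: 0.0513
gripper_force: 0.0
```

Run:
```python
from h import *
c,a=grab("wrist"); cv2.imwrite("pics/w5full.png",a); np.save("w5cam.npy",c,allow_pickle=True)
tube(a,c,(195,310,190,225),bt=55,lt=150,dbg=True)
print(r.get_obs()["tcp_pos"],cv2.cvtColor(a,6)[205,190:320])
```

```text
[[0.4801 0.0723 0.022 ]
 [0.4841 0.0725 0.022 ]
 [0.4882 0.0723 0.0219]
 [0.4923 0.0725 0.0219]
 [0.4965 0.0724 0.0221]]
[[  0.4801 -44.7643  30.0204]
 [  0.4831 -46.246   29.5134]
 [  0.4861 -44.7815  29.7226]
 [  0.4892 -44.1675  30.6822]
 [  0.4923 -45.6511  30.1662]
 [  0.4954 -44.1813  29.0855]]
yaw 0.12808119709772348 radius 0.02202303638967805 axis pt [0.4886 0.0735 0.    ] x range [(np.float64(0.48014826057102905), np.float64(0.4975248063596033))] label -44.77287066293856 30.055516020528465 wrap 74.82838668346702 roll -7.358677321205047
[0.5152 0.0771 0.0223] [ 31  24  31  30  36  32  28  27  27  34  29  27  34  30  32  77  79  79
  86  88  86  87  86 139 186 182 184 178 181 185 185 187 170 142 111 115
  80  41  43  16  10  16  14  15  17  24  18  21  28  20  21  23  23  22
  25  26  29  23  23  23  20  22  17  25  25  23  15  26  24  20  19  21
  16  25 111 194 192 190 190 188 181 180 182 218 217 216 219  98 105 107
 106 105 106 100 100 103 100  99  98  97  93  92  91  87  84  78  75  57
  33  29  35  38  35  35  40  36  39  41  31  36  37  37  36  41  37  37
  34  59 209 228]
```

Both label edges are visible now, at -45° and +30°, so roll is -7.4°. I'll push 2.8 mm more.

move_arm(rows=[0,0.1,0,0,0,0.18,0,0,0,0.24,0,0,0,0.28,0,0,0,0.28,0,0,0,0.28,0,0])

```text
clock: 11.35
tcp_pos: [0.5152, 0.0799, 0.0223]
orientation: [-0.0, -3.142, -0.0]
contact_force: [0.1, 0.2, -0.5]
grip_width: 0.0513
gripper_force: 0.0
```

Run:
```python
from h import *
c,a=grab("wrist"); cv2.imwrite("pics/w6full.png",a); np.save("w6cam.npy",c,allow_pickle=True)
tube(a,c,(195,310,190,225),bt=55,lt=150)
print(r.get_obs()["tcp_pos"])
```

```text
yaw -0.024153667687833703 radius 0.022005689915007183 axis pt [0.4886 0.0763 0.    ] x range [(np.float64(0.4799572481021327), np.float64(0.4973333974464053))] label -37.21691779869387 38.03197702698468 wrap 75.24889482567855 roll 0.40752961414540323
[0.5152 0.0799 0.0223]
```

Roll is 0.4° and the tube is at y=0.076. I'll centre the fingers around it, open and rise.

move_arm(rows=[0,-0.2,0,0,0,-0.36,0,0,0,-0.36,0,0])

```text
clock: 11.78
tcp_pos: [0.5152, 0.076, 0.0223]
orientation: [-0.001, -3.142, 0.0]
contact_force: [0.2, 0.0, 0.6]
grip_width: 0.0513
gripper_force: 0.0
```

move_arm(rows=[0,0,0,0,0,0,0,0,0,0,0,0,0,0,-1,0,0,0,-3,0,0,0,-7,0,0,0,-12,0,-2,0,-18,0,-4.5,0,-22,0,-4.5,0,-22,0], fingers=1)

```text
clock: 13.02
tcp_pos: [0.5636, 0.0765, 0.2467]
orientation: [0.001, 3.133, 0.003]
contact_force: [0.6, -1.7, -1.1]
grip_width: 0.0854
gripper_force: 0.0
```

Run:
```python
from h import *
c,a=grab("wrist"); cv2.imwrite("pics/w7.png",a); np.save("w7cam.npy",c,allow_pickle=True)
o=r.get_obs();print(o["clock"],o["tcp_pos"],shift([.4405+.06,.36,.22]))
```

```text
13.075 [0.5612 0.0763 0.2441] [ 6.0946 28.365   2.4199]
```

View pics/w7.png

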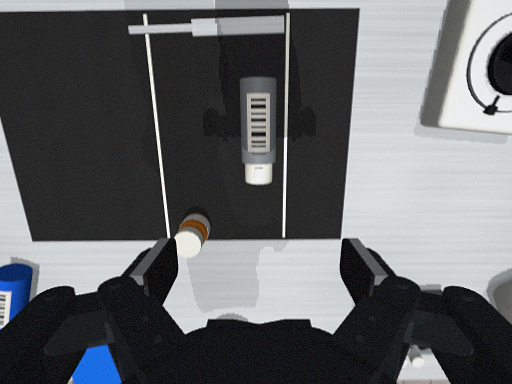

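The label is centred on the barrel at (258,122) and the tube lies inside the lines. The jar and spatula are unmoved. Now to the knob.

move_arm(rows=[1,5.5,0,0,2,11,0,0,3,16.5,1,0,4,22,2,0,5,26,2.4,0,6.1,28.4,2.4,0,6.1,28.4,2.4,0,6.1,28.4,2.4,0])

```text
clock: 14.08
tcp_pos: [0.4991, 0.3585, 0.2175]
orientation: [-0.002, -3.141, 0.003]
contact_force: [0.2, 0.5, -0.5]
grip_width: 0.0853
gripper_force: 0.0
```

```bash
cat > k.py <<'E'
from h import *
import sys
n=sys.argv[1]
c,a=grab("wrist"); cv2.imwrite(f"pics/{n}.png",a)
g=cv2.cvtColor(a,6); C0=np.array([.4405,.360])
u,v=proj(c,[*C0,.06])[0].astype(int)
crop=cv2.resize(a[max(v-75,0):v+75,u-75:u+75],(600,600),interpolation=cv2.INTER_CUBIC); cv2.imwrite(f"pics/{n}c.png",crop); print("crop origin",u-75,max(v-75,0))
m=np.zeros_like(g); cv2.circle(m,(int(u),int(v)),38,1,-1)
hi=((g>100)&(m>0)).astype(np.uint8)
k,l,st,ce=cv2.connectedComponentsWithStats(hi)
for i in range(1,k):
    if st[i,4]>20:
        p=np.argwhere(l==i)[:,::-1]; P=onz(c,p,.092)[:,:2]; q=P.mean(0); w=np.linalg.svd(P-q)[2][0]
        print("white",st[i],ce[i],q,"dir",np.degrees(np.arctan2(w[1],w[0])),"len",np.ptp((P-q)@w))
# lug/mark: dark pixels at radius 42..52 on z .049
vv,uu=np.mgrid[v-90:v+90,u-90:u+90]; p=np.c_[uu.ravel(),vv.ravel()]; ok=(p>=0).all(1)&(p[:,0]<512)&(p[:,1]<384); p=p[ok]
P=onz(c,p,.049)[:,:2]; rr=np.linalg.norm(P-C0,axis=1); s=(g[p[:,1],p[:,0]]<70)&(rr>.038)&(rr<.047)
A=np.degrees(np.arctan2(*(P[s]-C0).T[::-1])); h,b=np.histogram(A,36,(-180,180)); print([(b[i],h[i]) for i in range(36) if h[i]>3])
o=r.get_obs(); print(o["clock"],o["tcp_pos"])
E
python3 k.py w8
```

```text
crop origin 185 52
white [222  89  77  77 816] [260.9412 127.0833] [0.4398 0.3604] dir 83.6715602596114 len 0.0682663496747507
white [263 129  27  11  82] [275.6829 134.061 ] [0.4455 0.3738] dir 72.2956573708782 len 0.025322073668163678
[(np.float64(-30.0), np.int64(18)), (np.float64(-20.0), np.int64(12))]
14.125 [0.4995 0.3583 0.2178]
```

View pics/w8c.png

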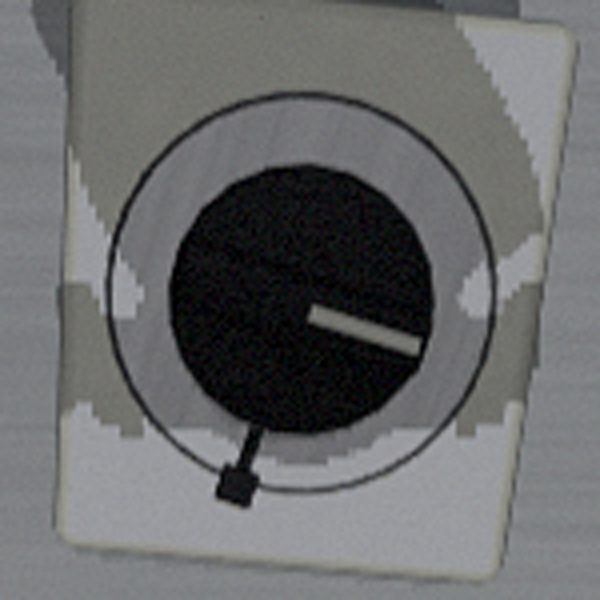

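The crop shows the ring centre at (302,291), the lug at (236,487) and the white line from (310,313) to (420,348).

Run:
```python
from h import *
c=r.camera_params("wrist")
f=lambda u,v:(185+u/4-.375,52+v/4-.375)
O=onz(c,f(302,291),.047)[0];L=onz(c,f(236,487),.05)[0];M=onz(c,f(256,430),.047)[0]
D=onz(c,f(302,298),.06)[0]
e=onz(c,[f(310,313),f(420,348)],.092)
ang=lambda d:np.degrees(np.arctan2(d[1],d[0]))
print("ring",O,"disc",D,"lug",L,np.linalg.norm((L-O)[:2]),ang(L-O),"M-L",ang(L-M),"line",e,ang(e[1]-e[0]),"ray from axis",ang(e[1]-O),np.linalg.norm((e[1]-O)[:2]))
corn=onz(c,[f(u,v) for u,v in [(72,-10),(578,32),(495,578),(60,540)]],.045); print(corn, corn.mean(0))
print("shift to knob",shift([O[0],O[1],.09]),r.get_obs()["joints"])
```

```text
ring [0.4388 0.3597 0.047 ] disc [0.4401 0.3596 0.06  ] lug [0.491  0.3415 0.05  ] 0.055276633156449234 -19.235131767724713 M-L -20.064795205251425 line [[0.4424 0.3613 0.092 ]
 [0.4502 0.3864 0.092 ]] 72.6477608564893 ray from axis 66.8536310571606 0.02911111342880413
[[0.3659 0.3024 0.045 ]
 [0.3758 0.4291 0.045 ]
 [0.5186 0.4148 0.045 ]
 [0.5072 0.291  0.045 ]] [0.4419 0.3593 0.045 ]
shift to knob [ 6.0654  0.1437 12.7788] [-0.9029  0.4102  0.2359  1.7463 -0.11    0.9995  0.9425]
```

Axis ≈ (0.441, 0.3597), index at -20°, white line at 72.5°, so the knob must turn 92.5° clockwise. I'll grasp after twisting -72.5°, which stays within the last joint's range.

move_arm(rows=[2,0,1,-10,4,0.1,2,-20,5.85,0.14,3,-30,5.85,0.14,4,-40,5.85,0.14,5,-50,5.85,0.14,6,-60,5.85,0.14,7,-70,5.85,0.14,8,-72.5,5.85,0.14,8,-72.5])

```text
clock: 15.25
tcp_pos: [0.4408, 0.3604, 0.1375]
orientation: [1.852, -2.536, 0.001]
contact_force: [-0.5, -0.5, -0.2]
grip_width: 0.0853
gripper_force: 0.0
```

Run:
```python
from h import *
M=R();print(r.get_obs()["tcp_pos"],r.get_obs()["joints"],np.degrees(np.arctan2(M[1,1],M[0,1])),shift([.441,.3597,.079]))
```

```text
[0.4408 0.3604 0.1375] [-0.7501  0.4332 -0.0571  1.9043  0.0334  0.8067  2.0071] 162.27393226870646 [ 0.0525 -0.0473  5.8513]
```

move_arm(rows=[0,0,2,0,0,0,4,0,0,0,5.4,0,0,0,5.85,0,0,0,5.85,0,0,0,5.85,0])

```text
clock: 16.0
tcp_pos: [0.4411, 0.3621, 0.0805]
orientation: [-1.856, 2.533, 0.0]
contact_force: [0.8, -1.0, -0.4]
grip_width: 0.0853
gripper_force: 0.0
```

move_arm(rows=[0,0,0,0,0,0,0,0,0,0,0,0,0,0,0,0,0,0,0,0,0,0,0,0,0,0,0,0,0,0,0,0], fingers=0, newtons=30)

```text
clock: 17.0
tcp_pos: [0.4412, 0.3616, 0.08]
orientation: [-1.857, 2.533, -0.001]
contact_force: [3.3, -1.5, 2.8]
grip_width: 0.0153
gripper_force: 33.9
```

move_arm(rows=[0.1,0,0,4,0.2,0,0,12,0.2,0,0,20,0.2,0,0,28,0.2,0,0,36,0.2,0,0,42,0.2,0,0,46,0.2,0,0,46])

```text
clock: 18.0
tcp_pos: [0.4422, 0.3607, 0.0801]
orientation: [-0.717, 3.054, 0.002]
contact_force: [7.7, 0.5, -2.6]
grip_width: 0.0153
gripper_force: 33.1
```

Run:
```python
from h import *
o=r.get_obs();M=R();print(o["tcp_pos"],o["contact_force"],o["moment"],np.degrees(np.arctan2(M[1,1],M[0,1])),o["joints"])
```

```text
[0.4422 0.3607 0.0801] [ 7.698   0.5475 -2.5803] [ 0.2666 -1.4586 -0.0286] 116.41302591544039 [-0.9127  0.5187  0.1527  1.9498 -0.1186  0.6772  1.3442]
```

move_arm(rows=[-0.05,0,0,4,-0.1,-0.05,0,12,-0.1,-0.05,0,20,-0.1,-0.05,0,28,-0.1,-0.05,0,36,-0.1,-0.05,0,42,-0.1,-0.05,0,46.4,-0.1,-0.05,0,46.4,-0.1,-0.05,0,46.4])

```text
clock: 19.12
tcp_pos: [0.4424, 0.3594, 0.08]
orientation: [0.544, 3.092, 0.001]
contact_force: [4.4, -3.7, 2.4]
grip_width: 0.0157
gripper_force: 33.9
```

move_arm(rows=[0,0,0,0,0,0,0,0,0,0,0,0,0,0,0,0,0,0,-1,0,0,0,-3,0,0,0,-6,0,0,0,-9,0], fingers=1)

```text
clock: 20.12
tcp_pos: [0.4413, 0.3597, 0.1713]
orientation: [0.543, 3.094, 0.0]
contact_force: [0.2, 0.5, 0.1]
grip_width: 0.0855
gripper_force: 0.0
```

Run:
```python
from h import *
M=R();o=r.get_obs();print(o["tcp_pos"],np.degrees(np.arctan2(M[1,1],M[0,1])),shift([.50,.34,.22]),o["joints"][-1])
```

```text
[0.4413 0.3597 0.1713] 70.07869549011879 [-6.1937  0.1472 -4.8693] 0.633348886234875
```

move_arm(rows=[-2,0,-2,0,-4,0,-4,0,-6.2,0,-5,0,-6.2,0,-5,0,-6.2,0,-5,0,-6.2,0,-5,0])

```text
clock: 20.88
tcp_pos: [0.4981, 0.3392, 0.2191]
orientation: [-0.54, -3.093, 0.001]
contact_force: [-0.7, 0.4, -0.1]
grip_width: 0.0853
gripper_force: 0.0
```

```bash
python3 k.py w9
```

```text
crop origin 183 49
white [220  86  77  76 850] [255.7965 122.9   ] [0.4382 0.358 ] dir -108.45841384717875 len 0.06877729527013432
white [257 129   4  28 109] [258.4587 142.156 ] [0.4548 0.3546] dir -20.35068811233286 len 0.024589738399700314
[(np.float64(-30.0), np.int64(16)), (np.float64(-20.0), np.int64(16))]
20.925 [0.4983 0.3392 0.2192]
```

View pics/w9c.png

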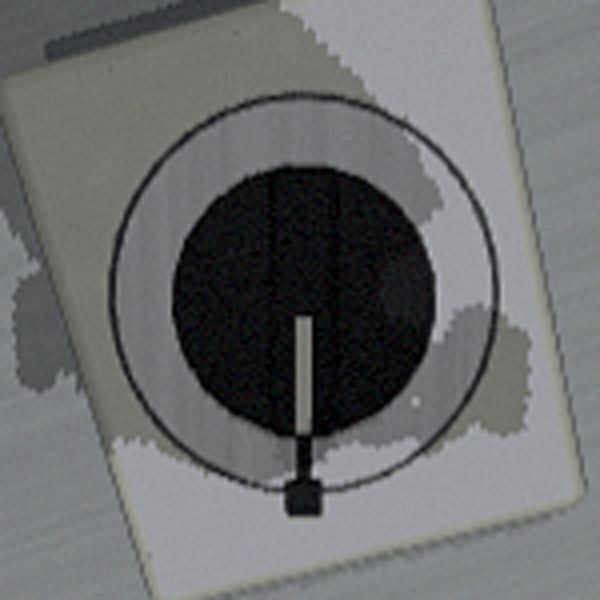

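The white line runs from (303,318) to (303,432), straight at the lug at (303,497). Everything is released, so I'm handing in.

```bash
python3 -c "
from bench import r
print(r.hand_in())"
```

```text
the job is handed in; nothing more can be done
None
```

The job is handed in: the tube lies between the white lines with its label facing up (0.4° off when measured), the knob's white line points at the index lug, and the jar and spatula were not disturbed; it took about 21 s of robot time.

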